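# Park the snap-press setting dies in their matching cradles

## Task

After a changeover on the snap press, put each of the four setting dies back in its own parking cradle: the one whose rim has both the colour and the shape (round or square) of the die's foot. Each die must stand upright with its foot flat on the floor of the recess; set the dies down rather than dropping them, and leave the jar and the oiler standing where they are.

Things in the scene. Friction and masses are not known exactly. Their poses are not given: they have to be found in the camera images.
- die_red_round: Loose setting die, about 0.3 kg, 66 mm tall: a red round foot 44 mm in diameter and 14 mm high; on it, centred, a round steel stem 28 mm in diameter from 14 to 58 mm above the underside (the grip, any yaw); on top a brass nose 12 mm in diameter, from 58 to 66 mm. Stands upright. Origin: centre of the underside; z up along the stem.
- cradle_red_round: Parking cradle fixed to the bench: a red rim, round, 80 mm outer and 64 mm inner diameter, 16 mm high, about a black recess whose flat floor is 6 mm above the bench (10 mm below the rim's top). Its place and yaw differ from start to start. Origin: centre of its underside, on the bench; z up.
- die_red_square: Loose setting die, about 0.3 kg, 66 mm tall: a red square foot 42 x 42 mm and 14 mm high; on it, centred, a round steel stem 28 mm in diameter from 14 to 58 mm above the underside (the grip, any yaw); on top a brass nose 12 mm in diameter, from 58 to 66 mm. Stands upright. Origin: centre of the underside; z up along the stem; x and y along the sides of the foot.
- cradle_red_square: Parking cradle fixed to the bench: a red rim, square, 80 x 80 mm outside and 64 x 64 mm inside, 16 mm high, about a black recess whose flat floor is 6 mm above the bench (10 mm below the rim's top). Its place and yaw differ from start to start. Origin: centre of its underside, on the bench; z up; x and y along its sides.
- die_blue_round: Loose setting die, about 0.3 kg, 66 mm tall: a blue round foot 44 mm in diameter and 14 mm high; on it, centred, a round steel stem 28 mm in diameter from 14 to 58 mm above the underside (the grip, any yaw); on top a brass nose 12 mm in diameter, from 58 to 66 mm. Stands upright. Origin: centre of the underside; z up along the stem.
- cradle_blue_round: Parking cradle fixed to the bench: a blue rim, round, 80 mm outer and 64 mm inner diameter, 16 mm high, about a black recess whose flat floor is 6 mm above the bench (10 mm below the rim's top). Its place and yaw differ from start to start. Origin: centre of its underside, on the bench; z up.
- die_blue_square: Loose setting die, about 0.3 kg, 66 mm tall: a blue square foot 42 x 42 mm and 14 mm high; on it, centred, a round steel stem 28 mm in diameter from 14 to 58 mm above the underside (the grip, any yaw); on top a brass nose 12 mm in diameter, from 58 to 66 mm. Stands upright. Origin: centre of the underside; z up along the stem; x and y along the sides of the foot.
- cradle_blue_square: Parking cradle fixed to the bench: a blue rim, square, 80 x 80 mm outside and 64 x 64 mm inside, 16 mm high, about a black recess whose flat floor is 6 mm above the bench (10 mm below the rim's top). Its place and yaw differ from start to start. Origin: centre of its underside, on the bench; z up; x and y along its sides.
- jar: Bystander: small amber glass jar with a brass-coloured lid, 36 mm in diameter, 55 mm tall, standing loose among the dies and cradles. Origin: centre of its underside; z up.
- oiler: Bystander: small yellow oiler, 34 mm in diameter, 75 mm tall with a pointed spout, standing loose among the dies and cradles. Origin: centre of its underside; z up.
Mind the look-alikes: they are no part of the job. Leave any green look-alike of the die_blue_square alone. Leave any yellow look-alike of the cradle_blue_square alone.

How it is judged:
At the end, for the whole second after the job is handed in: Each die stands in the cradle of its own colour and shape: within 16 mm of its centre, underside less than 9 mm above the cradle's underside (not on the rim), upright within 0.1 rad, at rest (under 0.02 m/s, 0.2 rad/s); jar and oiler upright within 0.2 rad (horizontal distance between die_red_round and cradle_red_round below 0.016 m and z of die_red_round in the frame of cradle_red_round below 0.009 m and angle between each of die_red_round, die_red_square, die_blue_round, die_blue_square's own z axis and vertical below 0.1 rad and linear speed of each of die_red_round, die_red_square, die_blue_round, die_blue_square below 0.02 m/s and angular speed of each of die_red_round, die_red_square, die_blue_round, die_blue_square below 0.2 rad/s and horizontal distance between die_red_square and cradle_red_square below 0.016 m and z of die_red_square in the frame of cradle_red_square below 0.009 m and horizontal distance between die_blue_round and cradle_blue_round below 0.016 m and z of die_blue_round in the frame of cradle_blue_round below 0.009 m and horizontal distance between die_blue_square and cradle_blue_square below 0.016 m and z of die_blue_square in the frame of cradle_blue_square below 0.009 m and angle between each of jar, oiler's own z axis and vertical below 0.2 rad); the robot touches nothing.
It fails at once if a die is dropped (faster than 0.7 m/s with the fingers off it: a fall of some 25 mm) ((linear speed of die_red_round above 0.7 m/s and contact force between die_red_round and the fingers below 0.1 N) or (linear speed of die_red_square above 0.7 m/s and contact force between die_red_square and the fingers below 0.1 N) or (linear speed of die_blue_round above 0.7 m/s and contact force between die_blue_round and the fingers below 0.1 N) or (linear speed of die_blue_square above 0.7 m/s and contact force between die_blue_square and the fingers below 0.1 N)).
It fails at once if the jar is knocked over or pushed more than 25 mm (distance of jar from where it was at the start of the episode above 0.025 m or angle between jar's own z axis and vertical above 0.6 rad).
It fails at once if the oiler is knocked over or pushed more than 25 mm (distance of oiler from where it was at the start of the episode above 0.025 m or angle between oiler's own z axis and vertical above 0.6 rad).
It also fails if it takes over 115 s, if anything falls off the work surface, if the arm or the gripper's body presses on something with over 40 N, if the wrist force passes 120 N, or if a joint passes its speed limit or range.

## Robot

A 6-joint arm with a two-finger parallel gripper is mounted at the origin on the work surface. World frame = base frame: x ahead of the robot, y to its left, z up, the work surface at z = 0. Lengths are in m, angles in rad, forces in N, time in s.
With the tool pointing down it reaches from about 0.425 to 0.95 m from the base axis. Payload 3.5 kg.
Tool frame: the origin (TCP) lies on the centre line of the jaws, within the pads' length; the fingertips stand tip_extent ahead of it and the grasp point (between the pads) lies 2 mm behind it (tip_extent is the distance from the TCP to the fingertips, in m); z points along the fingers, y is the direction in which the jaws open and shut (so a half turn about z gives the same grasp; the last joint's range is limited). The gripper opens to 85 mm and grips with 20 to 120 N. Pads are 22 mm wide; open, the fingers measure 114 mm over their backs; the gripper's body (76 mm by 85 mm) begins 54 mm behind the grasp point. The pads swing forward as they close: fully open they stand 13 mm farther back than shut.
Start: joints at [-0.15, 0.286, 1.577, -0, 1.279, -0.15], TCP at [0.675, 0, 0.248] pointing down, gripper open.
Joint ranges: [-2.77, 2.77], [-0.9, 2.22], [0.21, 2.48], [-1.53, 4.67], [0.24, 2.81], [-2.84, 2.84]. Speed limits (rad/s): [2.79, 2.79, 3.14, 3.14, 3.14, 3.14].

## Interface

Orientations are given as a unit quaternion [x, y, z, w].
In Python, from plant import * gives the robot as it stands.
- The arm moves only by the shell command python3 -m crank 'ROWS' [FORCE]. ROWS is JSON, a list of rows, each a list of 7 numbers: the gripper's target within -1 to 1 (shut at 1, half-way at 0, fully open at -1), then the shift along the tool's x, y, z in cm, then the turn, a rotation vector about the tool's x, y, z in degrees. In form: [[fingers, tx, ty, tz, wx, wy, wz], ...]. A call has 1 to 5 rows; each row shifts and turns the commanded pose from where the row before left it, along the tool's axes as they then stand; what a row does not reach is not made up. A row lasts 1/10 s, in which the tool goes at most 50 mm and 8.59 degrees, less where a joint would pass 70% of its speed; a pose out of reach is approached as far as the arm can. A call is refused whole if a number of a shift passes 5 or a number of a turn 8.59, either way. A call with a gripper value outside its range is refused whole. The fingers move at their own pace and stop on an object; FORCE is the grip in N (left out, the last holds). Time passes only in rows, so rows that do not move let the fingers close. It gives the time, the measured TCP pose, the force and the opening at its end, in the units of the state.
- get_state(): the state, without advancing time (a new reading comes with each control period).
- read_camera(name): name is "scene" or "side" or "wrist"; returns a dict with "color" (400x640x3 uint8, red, green, blue), "vfov" (degrees; the focal length in pixels is half the picture's height over the tangent of half this angle, whatever the lens; pixels are square), "cx", "cy" (the principal point, pixels), "cam_to_world" (4x4, takes a point from camera to world coordinates). Camera axes: x right, y up, looking along -z (the intrinsics and any distortion apply to the point x, -y, -z); pixel columns grow to the right and rows downward; lengths in m; the calibration is good to about 2 mm. A picture is of the moment at which its call begins. There is no depth.
- sign_off(): hands the job in, once; it reports no verdict.
Trained networks look in the newest picture that a camera, given by its name, has taken for a name from the list of things; names that differ only in an ending like _2 or _b are one class to them, and where a whole thing is asked for, a point or a joint stands for the part that bears it (a point fixed in the world has none). Each returns a list of dicts, best first, with "p" (0 to 1); they miss things now and then, are a little off and sometimes report something else, mostly with a low value. They report only what shows in the picture. A call takes as long as a camera call. They do not tell look-alikes from the thing itself.
- trace(thing, camera): "pixels" (400x640 bool, what is visible of it) and "location" ([column, row] in pixels, amid what is visible of it).
- place_of(thing, camera): "location" ([column, row] in pixels: a listed point, or the origin of a listed thing).
The state is a dict: "time": time; "qpos": joint angles; "dq": joint speeds; "joint_efforts": joint torques, N m; "eef_pos": TCP position; "tcp_rot": TCP orientation; "contact_force": force on the tool from outside, world axes, zero at the start; "wrist_torque": the same for the moment, N m; "opening": opening from 0.0 (shut) to 1.0 (fully open).
Only numpy, scipy, OpenCV 4.12 (cv2) and the standard library are available. Lean on these libraries where they do the work, as an engineer would, in place of code of your own. Each camera call takes 0.05 s, during which the arm holds its last target.

## Working session

There is one attempt and no reset: what is moved stays moved. The work goes in short steps, Python scripts to look and compute and a shell command to move; the robot and the scene stay as the last step left them, time stands still between calls to the robot, and variables do not carry over. Pictures are saved under pics/ and viewed, and the job is handed in when it is done.

```bash
ls; mkdir -p pics; python3 - <<'E'
from plant import *
import cv2
s=get_state();print(s)
for n in ["scene","side","wrist"]:
    c=read_camera(n);cv2.imwrite(f"pics/{n}0.png",c["color"][:,:,::-1]);print(n,c["vfov"],c["cx"],c["cy"],c["cam_to_world"], [k for k in c])
E
```

```text
pics
{'time': 0.0, 'qpos': array([-1.50013041e-01,  2.87206237e-01,  1.57821576e+00, -1.04607358e-05,
        1.27863137e+00, -1.49992702e-01]), 'dq': array([-0.00020488,  0.00066116,  0.00036923, -0.00150704, -0.00014331,
        0.0010721 ]), 'joint_efforts': array([-1.79628755e-04, -4.05981302e+01, -2.92628127e+01, -1.54224781e-04,
        5.81841552e-03,  3.74769741e-06]), 'eef_pos': array([6.74359267e-01, 1.15282412e-04, 2.46899119e-01]), 'tcp_rot': array([ 0.70711237,  0.70710012, -0.00073424, -0.00098726]), 'contact_force': array([-0.08102795, -0.72185483, -0.73274183]), 'wrist_torque': array([0.03615161, 0.04804229, 0.01634979]), 'opening': 1.0041584620220365}
scene 53.2421058452029 320.8382748070921 201.94749626622456 [[ 0.4604245  -0.55892855  0.6896435   1.1639561 ]
 [ 0.8874303   0.27070407 -0.37307743 -0.37293509]
 [ 0.02183432  0.78378452  0.62064892  0.6420125 ]
 [ 0.          0.          0.          1.        ]] ['color', 'vfov', 'cx', 'cy', 'cam_to_world']
side 48.07002841694048 314.13106553177175 203.16024160162755 [[ 0.97556385  0.12577185 -0.18015719  0.30772776]
 [-0.21935039  0.60480146 -0.76557207 -0.85620231]
 [ 0.01267192  0.78638199  0.61761055  0.72074046]
 [ 0.          0.          0.          1.        ]] ['color', 'vfov', 'cx', 'cy', 'cam_to_world']
wrist 60.65188857681259 311.50465686524507 197.67423419778495 [[ 9.99993231e-01 -7.90350123e-04  3.59358566e-03  6.73642261e-01]
 [-1.95848564e-04  9.63840433e-01  2.66479982e-01  6.69284943e-02]
 [-3.67425565e-03 -2.66478882e-01  9.63833754e-01  3.72125644e-01]
 [ 0.00000000e+00  0.00000000e+00  0.00000000e+00  1.00000000e+00]] ['color', 'vfov', 'cx', 'cy', 'cam_to_world']
```

View pics/scene0.png

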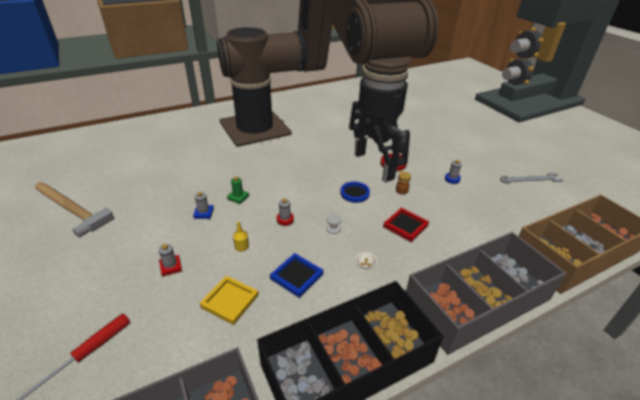

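View pics/side0.png

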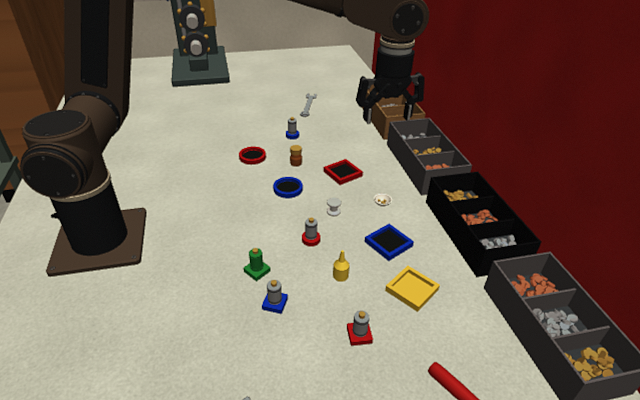

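View pics/wrist0.png

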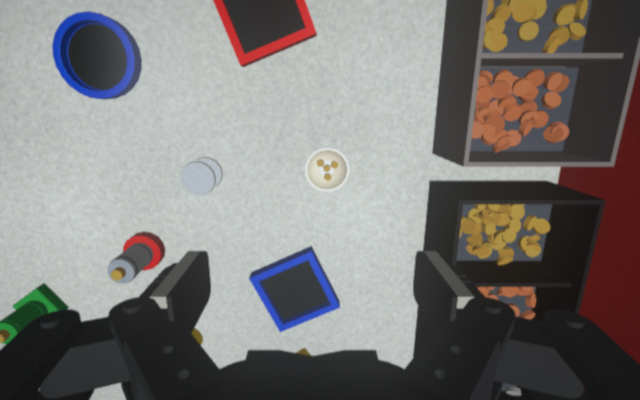

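```bash
cat > h.py <<'E'
import numpy as np, cv2
from plant import *
def ray(c,px):
    f=200/np.tan(np.radians(c["vfov"]/2)); M=c["cam_to_world"]
    d=np.array([(px[0]-c["cx"])/f,-(px[1]-c["cy"])/f,-1.])
    return M[:3,3],M[:3,:3]@d
def onplane(c,px,z=0.):
    o,d=ray(c,px); return (o+d*(z-o[2])/d[2])[:2]
def proj(c,p):
    f=200/np.tan(np.radians(c["vfov"]/2)); M=c["cam_to_world"]
    q=M[:3,:3].T@(np.asarray(p)-M[:3,3]); return c["cx"]+f*q[0]/-q[2], c["cy"]-f*q[1]/-q[2]
names=["die_red_round","die_red_square","die_blue_round","die_blue_square","cradle_red_round","cradle_red_square","cradle_blue_round","cradle_blue_square","jar","oiler"]
E
python3 - <<'E'
from h import *
np.set_printoptions(precision=3,suppress=True)
C={n:read_camera(n) for n in ["scene","side"]}
for t in names:
    for n in C:
        for r in place_of(t,n)[:3]:
            print(t,n,round(r["p"],2),np.round(r["location"]),onplane(C[n],r["location"]))
E
```

```text
die_red_round scene 0.63 [287. 219.] [ 0.475 -0.093]
die_red_round side 0.58 [311. 238.] [ 0.481 -0.093]
die_red_square scene 0.67 [173. 268.] [ 0.515 -0.374]
die_red_square side 0.75 [358. 332.] [ 0.512 -0.368]
die_blue_round scene 0.57 [450. 180.] [0.519 0.388]
die_blue_round side 0.64 [293. 136.] [0.528 0.392]
die_blue_square scene 0.71 [204. 215.] [ 0.37  -0.269]
die_blue_square scene 0.56 [239. 196.] [ 0.337 -0.169]
die_blue_square side 0.96 [278. 307.] [ 0.373 -0.278]
die_blue_square side 0.61 [256. 268.] [ 0.342 -0.16 ]
cradle_red_round scene 0.57 [392. 162.] [0.372 0.295]
cradle_red_round scene 0.17 [451. 178.] [0.513 0.398]
cradle_red_round side 0.76 [253. 157.] [0.389 0.291]
cradle_red_square scene 0.71 [406. 226.] [0.624 0.155]
cradle_red_square side 0.75 [344. 174.] [0.629 0.149]
cradle_blue_round scene 0.84 [355. 194.] [0.458 0.111]
cradle_blue_round side 0.6 [289. 190.] [0.464 0.108]
cradle_blue_square scene 0.96 [294. 278.] [ 0.653 -0.155]
cradle_blue_square scene 0.92 [229. 300.] [ 0.648 -0.292]
cradle_blue_square side 0.86 [410. 291.] [ 0.649 -0.294]
jar scene 0.76 [400. 192.] [0.504 0.226]
jar side 0.6 [297. 166.] [0.506 0.217]
oiler scene 0.62 [238. 251.] [ 0.526 -0.235]
oiler side 0.82 [342. 277.] [ 0.519 -0.227]
```

```bash
python3 - <<'E'
import plant;print([k for k in dir(plant) if not k.startswith('_')])
try: print(plant.tip_extent)
except Exception as e: print(e)
import cv2
a=cv2.imread('pics/side0.png')[100:350,220:450]
cv2.imwrite('pics/crop1.png',cv2.resize(a,None,fx=2.4,fy=2.4,interpolation=cv2.INTER_CUBIC)[:600])
E
```

```text
['Unreachable', 'get_state', 'place_of', 'read_camera', 'sign_off', 'tip_extent', 'trace']
0.017
```

View pics/crop1.png

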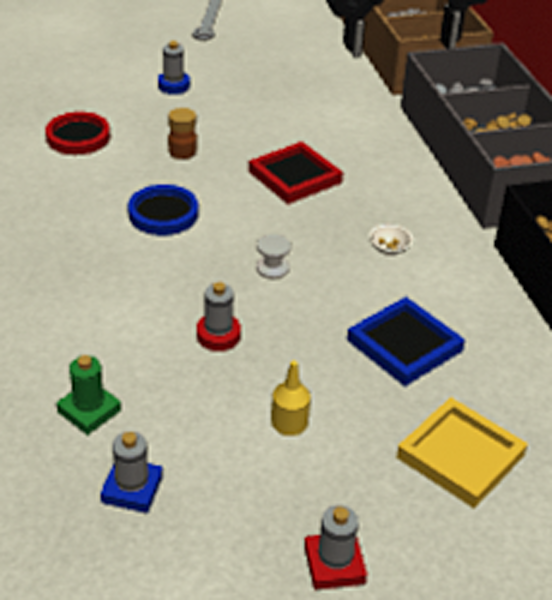

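die_blue_square candidates in side: blue (278,307) and green (256,268); the blue one fits. cradle_blue_square candidates: blue (389,241) and yellow (412,288); the blue rim with the black recess fits. The crop confirms both. Next I'll refine positions with the wrist camera.

```bash
python3 - <<'E'
from h import *
np.set_printoptions(precision=3,suppress=True)
c=read_camera("wrist")
for t in names:
        for r in place_of(t,"wrist")[:3]:
            print(t,round(r["p"],2),np.round(r["location"]),onplane(c,r["location"]))
for n in ["scene","side","wrist"]:
    c=read_camera(n); hsv=cv2.cvtColor(c["color"],cv2.COLOR_RGB2HSV)
    H,S,V=[hsv[...,i].astype(int) for i in range(3)]
    for col,m in [("red",((H<8)|(H>172))&(S>150)&(V>60)),("blue",(H>105)&(H<130)&(S>150)&(V>60))]:
        k,l,st,ce=cv2.connectedComponentsWithStats(m.astype(np.uint8))
        for i in range(1,k):
            x,y,w,h,a=st[i]
            if a>60:
                cn,_=cv2.findContours((l==i).astype(np.uint8),cv2.RETR_EXTERNAL,cv2.CHAIN_APPROX_NONE)
                hu=cv2.convexHull(max(cn,key=len)).reshape(-1,2); mo=cv2.moments(hu)
                if mo["m00"]==0: continue
                p=(mo["m10"]/mo["m00"],mo["m01"]/mo["m00"])
                print(n,col,a,np.round(p),(w,h),"z=.008",onplane(c,p,.008))
E
```

```text
cradle_red_square 0.77 [262.  12.] [0.624 0.154]
cradle_blue_round 0.98 [102.  56.] [0.46  0.113]
cradle_blue_round 0.18 [145. 250.] [ 0.476 -0.1  ]
cradle_blue_square 0.62 [294. 285.] [ 0.652 -0.147]
oiler 0.57 [193. 336.] [ 0.522 -0.219]
scene red 496 [406. 224.] (np.int32(44), np.int32(32)) z=.008 [0.625 0.153]
scene red 92 [285. 219.] (np.int32(16), np.int32(11)) z=.008 [ 0.48  -0.101]
scene red 179 [170. 265.] (np.int32(21), np.int32(19)) z=.008 [ 0.511 -0.377]
scene red 746 [100. 337.] (np.int32(58), np.int32(46)) z=.008 [ 0.631 -0.521]
scene blue 3335 [24. 38.] (np.int32(58), np.int32(73)) z=.008 [-1.385 -0.728]
scene blue 272 [355. 192.] (np.int32(28), np.int32(20)) z=.008 [0.459 0.11 ]
scene blue 116 [203. 212.] (np.int32(19), np.int32(12)) z=.008 [ 0.37 -0.27]
scene blue 653 [296. 274.] (np.int32(51), np.int32(42)) z=.008 [ 0.652 -0.149]
side red 50248 [547. 128.] (np.int32(229), np.int32(350)) z=.008 [1.359 0.264]
side red 173 [376.  51.] (np.int32(9), np.int32(42)) z=.008 [1.036 1.066]
side red 64 [411.  88.] (np.int32(8), np.int32(13)) z=.008 [1.039 0.652]
side red 255 [
[... 365 characters left out ...]
]
side blue 65 [292. 134.] (np.int32(13), np.int32(8)) z=.008 [0.525 0.389]
side blue 302 [288. 187.] (np.int32(28), np.int32(21)) z=.008 [0.461 0.111]
side blue 587 [389. 241.] (np.int32(48), np.int32(36)) z=.008 [ 0.654 -0.149]
side blue 232 [274. 302.] (np.int32(25), np.int32(20)) z=.008 [ 0.367 -0.27 ]
wrist red 1507 [263.  25.] (np.int32(101), np.int32(65)) z=.008 [0.626 0.14 ]
wrist red 11044 [607. 216.] (np.int32(83), np.int32(313)) z=.008 [ 1.005 -0.055]
wrist red 399 [143. 251.] (np.int32(38), np.int32(34)) z=.008 [ 0.478 -0.098]
wrist blue 2268 [92. 55.] (np.int32(80), np.int32(86)) z=.008 [0.455 0.113]
wrist blue 1520 [294. 290.] (np.int32(88), np.int32(79)) z=.008 [ 0.652 -0.149]
```

```bash
python3 -m crank '[[-0.3,-2,-3.9,2,0,0,0],[-0.3,-2,-3.9,2,0,0,0],[-0.3,-2,-3.9,2,0,0,0],[-0.3,-2,-3.9,2,0,0,0],[-0.3,-1.8,-3.9,2,0,0,0]]' 30; python3 -m crank '[[-0.3,0,0,0,0,0,0]]'
python3 - <<'E'
from h import *
s=get_state();print(s["eef_pos"],s["opening"],s["time"])
c=read_camera("wrist");cv2.imwrite("pics/w1.png",c["color"][:,:,::-1])
c=read_camera("side");cv2.imwrite("pics/s1.png",cv2.resize(c["color"][100:350,220:450,::-1],None,fx=2.4,fy=2.4))
E
```

```text
time: 2.45
eef_pos: [0.4785, -0.0986, 0.1478]
tcp_rot: [0.707, 0.707, 0.0, 0.0]
contact_force: [-0.1, 0.1, -0.5]
opening: 0.649
time: 2.55
eef_pos: [0.4726, -0.0972, 0.1428]
tcp_rot: [0.708, 0.706, -0.003, -0.006]
contact_force: [0.0, 0.5, -0.7]
opening: 0.65
[ 0.47259659 -0.09719299  0.14280323] 0.6503944537028205 2.55
```

View pics/w1.png

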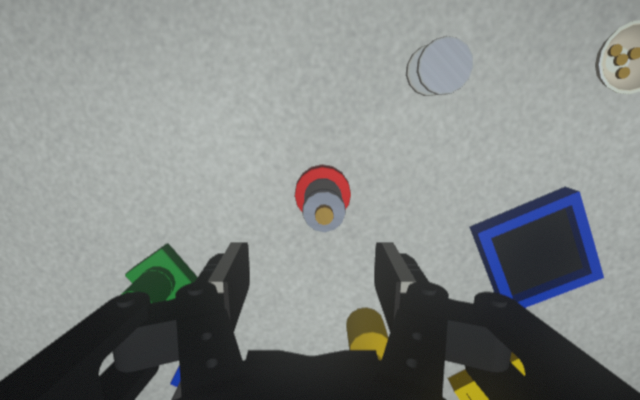

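View pics/s1.png

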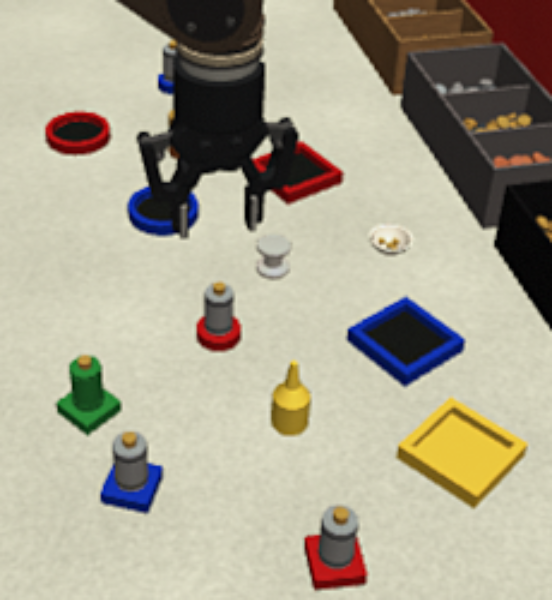

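The wrist picture shows the red round die between the jaws, with its nose at (324,214) and foot at (323,190). The oiler is at (366,330), below. I'll check the remaining offsets.

```bash
python3 - <<'E'
from h import *
np.set_printoptions(precision=4,suppress=True)
c=read_camera("wrist")
for _ in range(3):
    s=get_state();print(s["eef_pos"],s["tcp_rot"],s["time"]); c=read_camera("wrist")
print(c["cam_to_world"])
print("nose",onplane(c,(324,214),.066),"foot",onplane(c,(323,190),.012))
print(proj(c,s["eef_pos"]), proj(read_camera("side"),s["eef_pos"]-[0,0,.017]))
E
```

```text
[ 0.4809 -0.0984  0.1493] [0.7073 0.7069 0.0006 0.0011] 2.7
[ 0.4817 -0.0984  0.15  ] [0.7071 0.7071 0.0008 0.0017] 2.75
[ 0.482  -0.0983  0.1501] [0.7069 0.7074 0.0008 0.0018] 2.8
[[ 1.      0.0001 -0.0022  0.4805]
 [ 0.0005  0.9634  0.2682 -0.0313]
 [ 0.0021 -0.2682  0.9634  0.2751]
 [ 0.      0.      0.      1.    ]]
nose [ 0.489  -0.1004] foot [ 0.4902 -0.0982]
(np.float64(314.65842505812054), np.float64(274.4163234418986)) (np.float64(312.455826948333), np.float64(194.7795720856641))
```

```bash
cat >> h.py <<'E'
def blobs(c,col,amin=60,z=.008):
    hsv=cv2.cvtColor(c["color"],cv2.COLOR_RGB2HSV); H,S,V=[hsv[...,i].astype(int) for i in range(3)]
    m={"red":((H<8)|(H>172))&(S>150)&(V>60),"blue":(H>105)&(H<130)&(S>150)&(V>60),"brass":(H>12)&(H<28)&(S>110)&(V>80)}[col]
    k,l,st,ce=cv2.connectedComponentsWithStats(m.astype(np.uint8)); out=[]
    for i in range(1,k):
        if st[i][4]>amin:
            cn,_=cv2.findContours((l==i).astype(np.uint8),cv2.RETR_EXTERNAL,cv2.CHAIN_APPROX_NONE)
            mo=cv2.moments(cv2.convexHull(max(cn,key=len)))
            if mo["m00"]: 
                p=(mo["m10"]/mo["m00"],mo["m01"]/mo["m00"]); out.append((st[i][4],np.round(p),onplane(c,p,z)))
    return out
def look(col):
    np.set_printoptions(precision=4,suppress=True)
    c=read_camera("wrist"); c=read_camera("wrist"); s=get_state()
    print("TCP",s["eef_pos"],"op",round(s["opening"],3),"t",s["time"],"F",s["contact_force"])
    for b in blobs(c,col): print(col,*b)
    for b in blobs(c,"brass",z=.066): print("brass",*b)
    return c
E
python3 -c "
from h import *
look('red')"
```

```text
TCP [ 0.4812 -0.0979  0.1492] op 0.654 t 3.0 F [0.5345 0.3424 0.4611]
red 789 [309. 185.] [ 0.478  -0.0946]
brass 173 [594.  55.] [ 0.6402 -0.0049]
brass 83 [609.  54.] [ 0.6491 -0.0041]
brass 81 [598.  73.] [ 0.6448 -0.0142]
brass 214 [308. 210.] [ 0.478  -0.0971]
brass 1627 [353. 329.] [ 0.51   -0.1851]
brass 184 [517. 363.] [ 0.6306 -0.2145]
brass 1119 [460. 384.] [ 0.5914 -0.2328]
```

```bash
python3 -m crank '[[-0.3,0.1,-0.3,2.5,0,0,0],[-0.3,0,0,3,0,0,0],[-0.3,0,0,3,0,0,0],[-0.3,0,0,2,0,0,0],[-0.3,0,0,0.5,0,0,0]]' 30; python3 -m crank '[[-0.3,0,0,0,0,0,0],[-0.3,0,0,0,0,0,0],[-0.3,0,0,0,0,0,0]]'
python3 - <<'E'
from h import *
c=look("red");cv2.imwrite("pics/w2.png",c["color"][:,:,::-1])
c=read_camera("side");cv2.imwrite("pics/s2.png",cv2.resize(c["color"][150:300,250:450,::-1],None,fx=3,fy=3))
E
```

```text
time: 3.5
eef_pos: [0.4756, -0.0961, 0.036]
tcp_rot: [0.707, 0.707, -0.001, -0.002]
contact_force: [-0.4, 0.9, 0.4]
opening: 0.647
time: 3.8
eef_pos: [0.4783, -0.0974, 0.0399]
tcp_rot: [0.707, 0.707, 0.001, 0.001]
contact_force: [0.2, -0.4, -0.1]
opening: 0.653
TCP [ 0.4779 -0.0973  0.0396] op 0.648 t 3.9 F [ 0.1892  0.487  -0.7788]
red 2255 [314. 241.] [ 0.4781 -0.0961]
brass 823 [316. 311.] [ 0.4782 -0.0968]
```

View pics/s2.png

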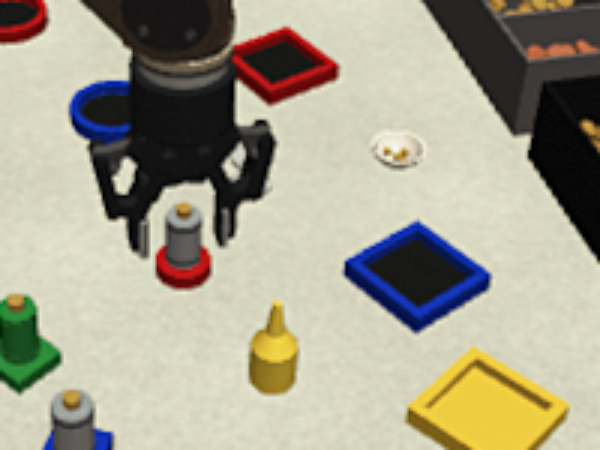

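View pics/w2.png

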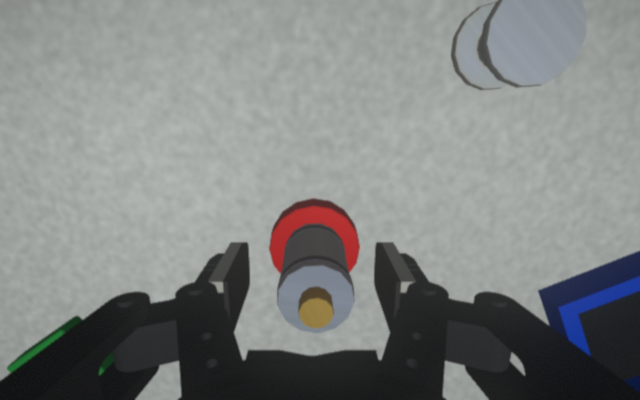

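The die is centred between the pads: foot at (314,241), nose at (316,311). Closing.

```bash
python3 -m crank '[[1,0,0,0,0,0,0],[1,0,0,0,0,0,0],[1,0,0,0,0,0,0],[1,0,0,0,0,0,0],[1,0,0,0,0,0,0]]' 40;  python3 -m crank '[[1,0,0,-1,0,0,0],[1,0,0,-2,0,0,0],[1,0,0,-3,0,0,0],[1,0,0,-3,0,0,0],[1,0,0,-1,0,0,0]]'
python3 - <<'E'
from h import *
c=look("red");cv2.imwrite("pics/w3.png",c["color"][:,:,::-1])
E
```

```text
time: 4.45
eef_pos: [0.4777, -0.0972, 0.039]
tcp_rot: [0.707, 0.707, 0.0, 0.001]
contact_force: [1.5, -0.3, 4.1]
opening: 0.316
time: 4.95
eef_pos: [0.4777, -0.0973, 0.1408]
tcp_rot: [0.707, 0.707, 0.001, 0.002]
contact_force: [1.6, -0.3, -3.2]
opening: 0.32
TCP [ 0.4773 -0.0972  0.1393] op 0.319 t 5.05 F [ 0.1507 -0.5607 -3.259 ]
red 1554 [311. 228.] [ 0.477  -0.1276]
brass 187 [607.  54.] [ 0.6379 -0.005 ]
brass 91 [623.  53.] [ 0.6468 -0.0043]
brass 86 [612.  72.] [ 0.6427 -0.0143]
brass 1034 [312. 310.] [ 0.477 -0.164]
brass 167 [112. 317.] [ 0.3432 -0.1689]
brass 440 [348. 336.] [ 0.5018 -0.1848]
```

View pics/w3.png

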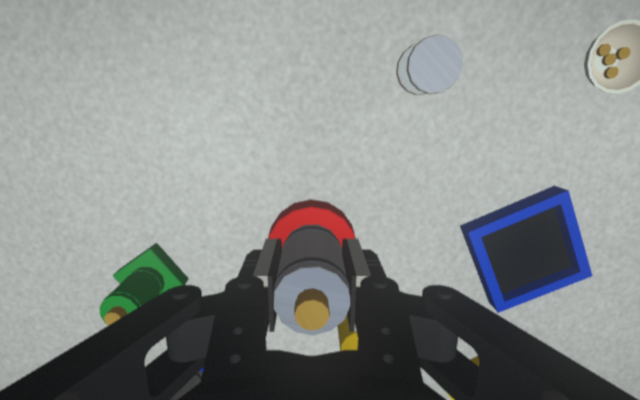

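Held: opening 0.32, about 3.2 N of weight. Carrying it to the red round cradle.

```bash
python3 -m crank '[[1,3.5,-0.9,0,0,0,0],[1,4,-0.9,0,0,0,0],[1,4,-0.9,0,0,0,0],[1,4,-0.9,0,0,0,0],[1,4,-0.9,0,0,0,0]]';  python3 -m crank '[[1,4,-0.9,0,0,0,0],[1,4,-0.9,0,0,0,0],[1,4,-0.9,0,0,0,0],[1,3,-0.8,0,0,0,0],[1,1.4,-0.1,0,0,0,0]]'
python3 -m crank '[[1,0,0,0,0,0,0],[1,0,0,0,0,0,0]]'
python3 - <<'E'
from h import *
c=look("red");cv2.imwrite("pics/w4.png",c["color"][:,:,::-1])
c=read_camera("side")
for b in blobs(c,"red"):print(b)
cv2.imwrite("pics/s4.png",cv2.resize(c["color"][80:230,200:400,::-1],None,fx=3,fy=3))
c=read_camera("scene")
for b in blobs(c,"red"):print(b)
E
```

```text
time: 5.55
eef_pos: [0.4295, 0.0994, 0.1357]
tcp_rot: [0.707, 0.707, -0.002, -0.002]
contact_force: [0.2, 1.0, -4.1]
opening: 0.318
time: 6.05
eef_pos: [0.3932, 0.2634, 0.1356]
tcp_rot: [0.706, 0.708, -0.002, -0.001]
contact_force: [-0.6, 0.1, -3.3]
opening: 0.315
time: 6.25
eef_pos: [0.3955, 0.2612, 0.137]
tcp_rot: [0.707, 0.707, -0.001, -0.0]
contact_force: [-0.7, -0.2, -3.2]
opening: 0.321
TCP [0.396  0.2608 0.1376] op 0.316 t 6.35 F [-0.5249  0.1574 -3.3835]
red 5068 [302. 174.] [0.3868 0.2755]
red 3626 [590. 314.] [0.6309 0.1544]
brass 1715 [478. 251.] [0.4978 0.2387]
brass 1047 [311. 310.] [0.3942 0.1968]
(np.int32(54294), array([535., 123.]), array([1.3423, 0.3035]))
(np.int32(84), array([255., 131.]), array([0.4103, 0.4368]))
(np.int32(256), array([252., 155.]), array([0.3857, 0.2915]))
(np.int32(386), array([343., 171.]), array([0.6266, 0.1539]))
(np.int32(289), array([359., 333.]), array([ 0.5114, -0.3771]))
(np.int32(718), array([450., 382.]), array([ 0.6348, -0.5049]))
(np.int32(219), array([393., 162.]), array([0.3823, 0.2894]))
(np.int32(496), array([406., 224.]), array([0.6245, 0.1526]))
(np.int32(178), array([170., 265.]), array([ 0.5113, -0.3773]))
(np.int32(750), array([100., 337.]), array([ 0.6312, -0.5212]))
```

View pics/w4.png

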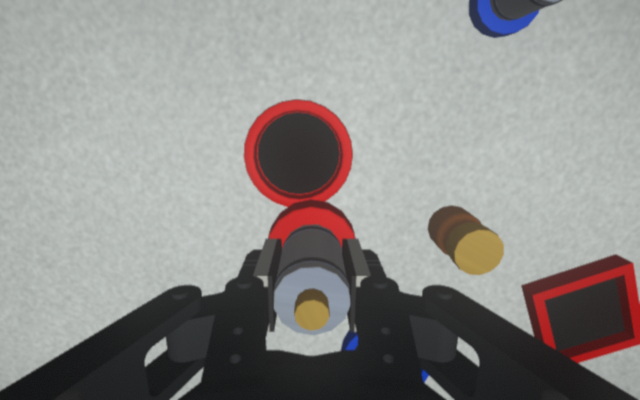

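View pics/s4.png

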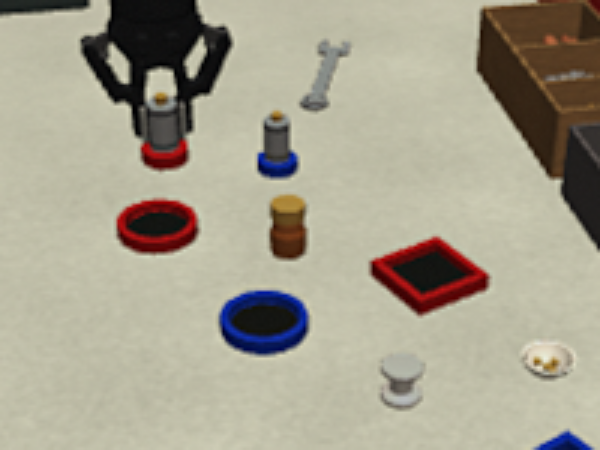

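```bash
python3 - <<'E'
from h import *
c=read_camera("wrist");s=get_state();print(s["eef_pos"])
H=cv2.cvtColor(c["color"],cv2.COLOR_RGB2GRAY)
# black recess disc
m=np.zeros(H.shape,np.uint8);m[90:210,230:370]=(H[90:210,230:370]<75)
hs=cv2.cvtColor(c["color"],cv2.COLOR_RGB2HSV); m&=(hs[...,1]<90)
k,l,st,ce=cv2.connectedComponentsWithStats(m)
for i in range(1,k):
    if st[i][4]>1000: print(ce[i],st[i],onplane(c,ce[i],.006))
print(onplane(c,(298.5,151.5),.016))
E
```

```text
[0.39634922 0.26107873 0.13823774]
[297.30931777 152.70899577] [ 258  113   80   80 4969] [0.38413577 0.29170477]
[0.38544599 0.29398408]
```

Red round cradle is at wrist (298,152), about (0.385, 0.292); the jar at (465,240) is well clear. Aligning and lowering.

```bash
python3 -m crank '[[1,1.6,-0.6,0,0,0,0],[1,1.6,-0.5,0,0,0,0],[1,0,0,0,0,0,0],[1,0,0,2,0,0,0],[1,0,0,2,0,0,0]]';  python3 -m crank '[[1,0,0,2,0,0,0],[1,0,0,1.3,0,0,0],[1,0,0,0.7,0,0,0],[1,0,0,0,0,0,0],[1,0,0,0,0,0,0]]'
python3 - <<'E'
from h import *
c=look("red");cv2.imwrite("pics/w5.png",c["color"][:,:,::-1])
E
```

```text
time: 7.0
eef_pos: [0.3861, 0.2937, 0.0988]
tcp_rot: [0.707, 0.707, 0.001, 0.001]
contact_force: [0.2, 0.2, -3.2]
opening: 0.315
time: 7.5
eef_pos: [0.3857, 0.2941, 0.059]
tcp_rot: [0.707, 0.707, 0.001, 0.0]
contact_force: [0.2, 0.1, -4.0]
opening: 0.313
TCP [0.3859 0.2944 0.0594] op 0.319 t 7.6 F [-0.8816  0.0275 -3.7559]
red 3604 [311. 219.] [0.3841 0.3003]
red 1849 [312. 226.] [0.3846 0.2962]
red 86 [633. 390.] [0.5887 0.1856]
brass 1018 [312. 310.] [0.3847 0.2823]
brass 228 [587. 365.] [0.4989 0.2565]
```

View pics/w5.png

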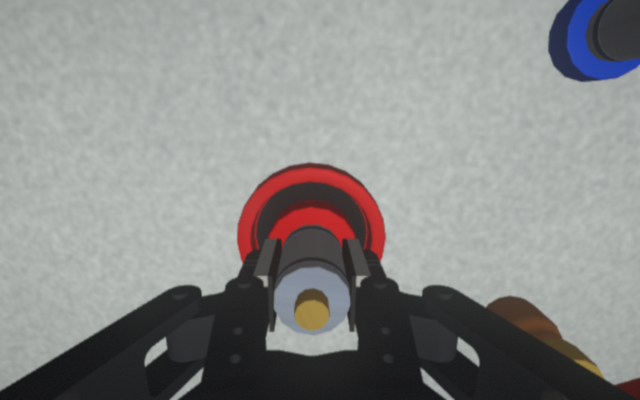

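```bash
python3 -m crank '[[1,-0.1,0,0.6,0,0,0],[1,0,0,0.4,0,0,0],[1,0,0,0.3,0,0,0],[1,0,0,0.1,0,0,0],[1,0,0,0,0,0,0]]'
```

```text
time: 8.1
eef_pos: [0.3848, 0.293, 0.045]
tcp_rot: [0.707, 0.707, -0.001, -0.0]
contact_force: [-3.0, -1.8, 4.7]
opening: 0.317
```

```bash
python3 -m crank '[[0.2,0,0,0,0,0,0],[0,0,0,0,0,0,0],[-0.3,0,0,0,0,0,0],[-0.3,0,0,0,0,0,0],[-0.3,0,0,0,0,0,0]]'; python3 -m crank '[[-0.3,0,0,-2,0,0,0],[-0.3,0,0,-3,0,0,0],[-0.3,0,0,-3,0,0,0],[-0.3,0,0,-2.5,0,0,0],[-0.3,0,0,0,0,0,0]]'
python3 - <<'E'
from h import *
c=look("red");cv2.imwrite("pics/w6.png",c["color"][:,:,::-1])
E
```

```text
time: 8.6
eef_pos: [0.3851, 0.2931, 0.0443]
tcp_rot: [0.707, 0.707, 0.0, 0.0]
contact_force: [-0.5, 0.8, -0.5]
opening: 0.649
time: 9.1
eef_pos: [0.3875, 0.2943, 0.1535]
tcp_rot: [0.707, 0.707, 0.004, 0.001]
contact_force: [0.2, -0.1, 1.4]
opening: 0.648
TCP [0.3851 0.2931 0.1495] op 0.646 t 9.2 F [-0.4545 -0.3656  0.5563]
red 2464 [310. 192.] [0.3841 0.2909]
red 919 [309. 189.] [0.3833 0.2935]
red 1622 [592. 328.] [0.6414 0.1633]
brass 309 [553.  43.] [0.5223 0.3935]
brass 233 [309. 214.] [0.3835 0.2912]
brass 1215 [474. 283.] [0.497  0.2414]
```

View pics/w6.png

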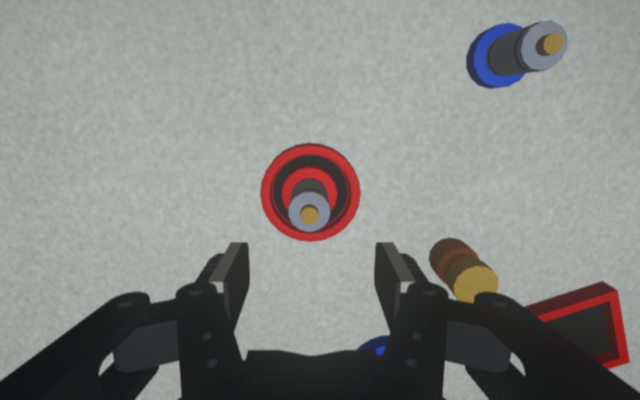

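The red round die sits centred in its cradle at wrist (310,192). Next is the blue round die, seen at (500,55), about (0.523, 0.392).

```bash
python3 -m crank '[[-0.3,2,2.5,0,0,0,0],[-0.3,2,3,0,0,0,0],[-0.3,2,3,0,0,0,0],[-0.3,2,3,0,0,0,0],[-0.3,1.8,2.2,0,0,0,0]]'; python3 -m crank '[[-0.3,0,0,0,0,0,0],[-0.3,0,0,0,0,0,0]]'
python3 - <<'E'
from h import *
c=look("blue");cv2.imwrite("pics/w7.png",c["color"][:,:,::-1])
E
```

```text
time: 9.7
eef_pos: [0.5226, 0.3912, 0.1463]
tcp_rot: [0.707, 0.707, -0.002, -0.001]
contact_force: [-0.4, 0.8, 0.9]
opening: 0.653
time: 9.9
eef_pos: [0.5209, 0.3904, 0.1466]
tcp_rot: [0.707, 0.707, -0.002, -0.001]
contact_force: [0.1, -0.7, -0.2]
opening: 0.649
TCP [0.5205 0.3902 0.1476] op 0.647 t 10.0 F [-0.3778  0.2706 -0.5213]
blue 809 [317. 182.] [0.5231 0.3969]
brass 211 [319. 206.] [0.5233 0.3945]
```

View pics/w7.png

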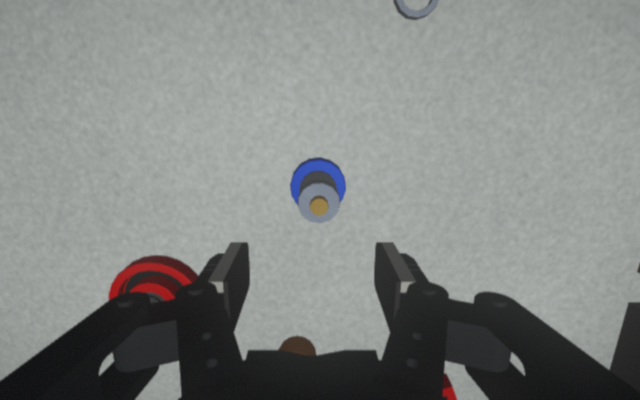

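```bash
python3 -m crank '[[-0.3,0.3,0.1,2.5,0,0,0],[-0.3,0,0,3,0,0,0],[-0.3,0,0,3,0,0,0],[-0.3,0,0,2,0,0,0],[-0.3,0,0,0.4,0,0,0]]' 30; python3 -m crank '[[-0.3,0,0,0,0,0,0],[-0.3,0,0,0,0,0,0]]'
python3 -c "
from h import *
look('blue')"
```

```text
time: 10.5
eef_pos: [0.5198, 0.3922, 0.0367]
tcp_rot: [0.707, 0.707, -0.004, -0.001]
contact_force: [-0.8, 0.3, -1.3]
opening: 0.65
time: 10.7
eef_pos: [0.5236, 0.3943, 0.042]
tcp_rot: [0.707, 0.707, 0.001, 0.0]
contact_force: [0.7, -0.6, -0.1]
opening: 0.654
TCP [0.524  0.3946 0.0424] op 0.651 t 10.8 F [-0.4716  0.2198  0.6247]
blue 2184 [313. 239.] [0.5235 0.3956]
brass 766 [314. 308.] [0.5235 0.3948]
```

```bash
python3 -m crank '[[1,0,0,0.2,0,0,0],[1,0,0,0,0,0,0],[1,0,0,0,0,0,0],[1,0,0,0,0,0,0],[1,0,0,0,0,0,0]]' 40;  python3 -m crank '[[1,0,0,-1,0,0,0],[1,0,0,-3,0,0,0],[1,0,0,-3,0,0,0],[1,0,0,-3,0,0,0],[1,0,0,-1,0,0,0]]'
python3 -c "
from h import *
look('blue')"
```

```text
time: 11.3
eef_pos: [0.5237, 0.3943, 0.0392]
tcp_rot: [0.707, 0.707, 0.001, 0.0]
contact_force: [0.4, -0.8, 3.5]
opening: 0.314
time: 11.8
eef_pos: [0.5239, 0.3947, 0.1515]
tcp_rot: [0.707, 0.707, 0.002, 0.001]
contact_force: [0.5, 0.4, -2.3]
opening: 0.315
TCP [0.5234 0.3943 0.1497] op 0.317 t 11.9 F [ 0.4331  0.5575 -3.4378]
blue 1579 [312. 227.] [0.5235 0.3617]
brass 859 [312. 311.] [0.5233 0.3203]
```

```bash
python3 -m crank '[[1,-3.4,-0.8,0,0,0,0],[1,-4,-0.8,0,0,0,0],[1,-4,-0.8,0,0,0,0],[1,-4,-0.8,0,0,0,0],[1,-4,-0.8,0,0,0,0]]';  python3 -m crank '[[1,-4,-0.8,0,0,0,0],[1,-4,-0.8,0,0,0,0],[1,-3,-0.6,0,0,0,0],[1,-1,-0.2,0,0,0,0],[1,0,0,0,0,0,0]]'
python3 -m crank '[[1,0,0,0,0,0,0],[1,0,0,0,0,0,0]]'
python3 - <<'E'
from h import *
c=look("blue");cv2.imwrite("pics/w8.png",c["color"][:,:,::-1])
H=cv2.cvtColor(c["color"],cv2.COLOR_RGB2GRAY);hs=cv2.cvtColor(c["color"],cv2.COLOR_RGB2HSV)
m=((H<75)&(hs[...,1]<90)).astype(np.uint8); m[215:]=0
k,l,st,ce=cv2.connectedComponentsWithStats(m)
for i in range(1,k):
    if st[i][4]>1000: print(ce[i],st[i],onplane(c,ce[i],.006))
E
```

```text
time: 12.4
eef_pos: [0.4806, 0.1983, 0.1453]
tcp_rot: [0.707, 0.707, -0.002, -0.001]
contact_force: [1.3, 0.1, -3.0]
opening: 0.316
time: 12.9
eef_pos: [0.4576, 0.0792, 0.1465]
tcp_rot: [0.708, 0.706, -0.001, -0.001]
contact_force: [-0.7, -0.0, -3.0]
opening: 0.317
time: 13.1
eef_pos: [0.4589, 0.081, 0.1479]
tcp_rot: [0.707, 0.708, -0.0, -0.0]
contact_force: [0.4, -0.8, -3.5]
opening: 0.316
TCP [0.459  0.081  0.1481] op 0.32 t 13.2 F [ 0.4152 -0.3523 -3.8069]
blue 3186 [315. 151.] [0.4599 0.1118]
blue 1676 [312. 227.] [0.4576 0.0496]
brass 85 [576. 279.] [0.6351 0.0343]
brass 979 [312. 309.] [0.4577 0.0108]
[539.8056  92.1131] [ 492   37   94  111 6842] [0.6276 0.1561]
[314.5907 150.5117] [ 277  113   77   76 4610] [0.4598 0.1123]
```

View pics/w8.png

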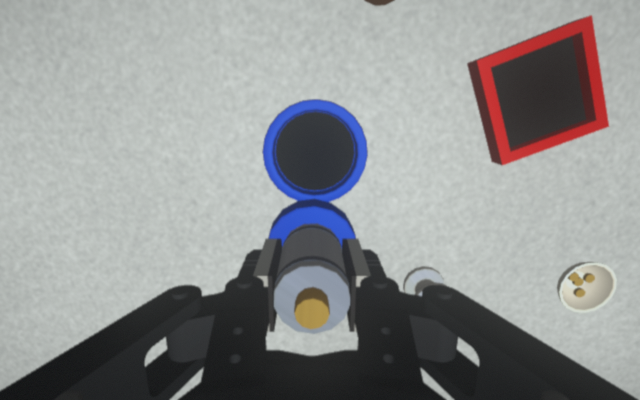

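The blue round cradle is at wrist (315,151), about (0.460, 0.112), and the red square cradle at (540,92).

```bash
python3 -m crank '[[1,1.6,0.1,0,0,0,0],[1,1.5,0,0,0,0,0],[1,0,0,2,0,0,0],[1,0,0,2.5,0,0,0],[1,0,0,2.5,0,0,0]]';  python3 -m crank '[[1,0,0,1.5,0,0,0],[1,0,0,0.4,0,0,0],[1,0,0,0,0,0,0],[1,0,0,0,0,0,0]]'
python3 - <<'E'
from h import *
c=look("blue");cv2.imwrite("pics/w9.png",c["color"][:,:,::-1])
E
```

```text
time: 13.7
eef_pos: [0.4605, 0.1121, 0.078]
tcp_rot: [0.706, 0.708, 0.001, 0.001]
contact_force: [0.2, -0.8, -2.5]
opening: 0.314
time: 14.1
eef_pos: [0.4609, 0.1113, 0.0603]
tcp_rot: [0.707, 0.707, 0.001, 0.001]
contact_force: [1.0, -0.8, -2.3]
opening: 0.314
TCP [0.4611 0.1112 0.0606] op 0.317 t 14.2 F [-0.7609  0.3635 -2.8857]
blue 3831 [312. 213.] [0.46   0.1203]
blue 2011 [312. 225.] [0.46   0.1132]
brass 971 [312. 309.] [0.4599 0.0989]
```

View pics/w9.png

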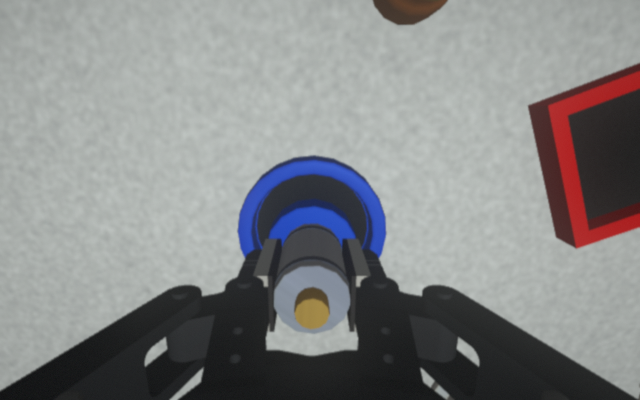

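The blue foot is inside the rim outline at (312,213). Lowering the last 15 mm and releasing.

```bash
python3 -m crank '[[1,0.1,0,0.6,0,0,0],[1,0,0,0.5,0,0,0],[1,0,0,0.3,0,0,0],[1,0,0,0.1,0,0,0],[1,0,0,0,0,0,0]]'
```

```text
time: 14.7
eef_pos: [0.4597, 0.112, 0.0452]
tcp_rot: [0.707, 0.707, -0.001, -0.001]
contact_force: [-4.3, -0.7, 7.7]
opening: 0.316
```

```bash
python3 -m crank '[[0.2,0,0,0,0,0,0],[0,0,0,0,0,0,0],[-0.3,0,0,0,0,0,0],[-0.3,0,0,0,0,0,0],[-0.3,0,0,0,0,0,0]]'; python3 -m crank '[[-0.3,0,0,-2,0,0,0],[-0.3,0,0,-3,0,0,0],[-0.3,0,0,-3,0,0,0],[-0.3,0,0,-2.5,0,0,0],[-0.3,0,0,0,0,0,0]]'
python3 - <<'E'
from h import *
c=look("blue");cv2.imwrite("pics/w10.png",c["color"][:,:,::-1])
E
python3 -m crank '[[-0.3,-4,0.4,0,0,0,0],[-0.3,-4.5,0.5,0,0,0,0],[-0.3,-4.5,0.5,0,0,0,0],[-0.3,-4.5,0.5,0,0,0,0],[-0.3,-4.5,0.5,0,0,0,0]]'
python3 -m crank '[[-0.3,-4.5,0.5,0,0,0,0],[-0.3,-4.5,0.5,0,0,0,0],[-0.3,-4.5,0.5,0,0,0,0],[-0.3,-4.5,0.5,0,0,0,0],[-0.3,-4.5,0.5,0,0,0,0]]'
python3 -m crank '[[-0.3,-3,0.1,0,0,0,0],[-0.3,-1.5,0,0,0,0,0],[-0.3,-0.3,0,0,0,0,0],[-0.3,0,0,0,0,0,0],[-0.3,0,0,0,0,0,0]]'
python3 - <<'E'
from h import *
c=look("red");cv2.imwrite("pics/w11.png",c["color"][:,:,::-1])
E
```

```text
time: 15.2
eef_pos: [0.4601, 0.112, 0.0443]
tcp_rot: [0.707, 0.707, 0.0, 0.0]
contact_force: [0.5, 0.1, -0.6]
opening: 0.652
time: 15.7
eef_pos: [0.4628, 0.1122, 0.1535]
tcp_rot: [0.707, 0.707, 0.003, 0.003]
contact_force: [0.4, -0.0, 0.1]
opening: 0.649
TCP [0.4601 0.112  0.1494] op 0.647 t 15.8 F [-0.702   0.4027  0.0817]
blue 2491 [311. 190.] [0.4597 0.1116]
blue 928 [309. 188.] [0.4582 0.1127]
brass 1837 [386.  18.] [0.5018 0.2245]
brass 218 [308. 213.] [0.4584 0.1104]
brass 74 [562. 308.] [0.6362 0.0405]
time: 16.3
eef_pos: [0.4827, -0.1092, 0.1471]
tcp_rot: [0.707, 0.707, -0.001, -0.002]
contact_force: [0.5, 0.6, -0.1]
opening: 0.651
time: 16.8
eef_pos: [0.5079, -0.334, 0.1465]
tcp_rot: [0.707, 0.707, -0.0, -0.002]
contact_force: [1.0, -0.0, -0.3]
opening: 0.652
time: 17.3
eef_pos: [0.5099, -0.3792, 0.1487]
tcp_rot: [0.707, 0.708, 0.0, -0.001]
contact_force: [0.1, -0.1, -0.1]
opening: 0.65
TCP [ 0.5102 -0.3794  0.1492] op 0.649 t 17.4 F [-0.2656 -0.0175  0.3231]
red 1101 [315. 185.] [ 0.5116 -0.3753]
red 336 [465. 377.] [ 0.6533 -0.5604]
brass 10873 [511.  71.] [ 0.6225 -0.2946]
brass 360 [57. 20.] [ 0.3679 -0.2682]
brass 220 [316. 205.] [ 0.5116 -0.3745]
brass 492 [ 24. 348.] [ 0.3021 -0.4826]
```

View pics/w10.png

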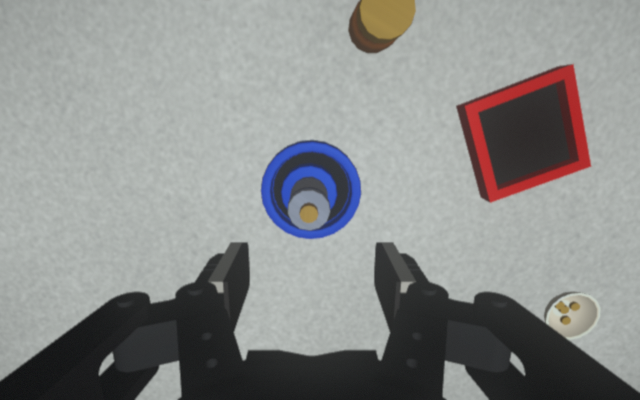

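View pics/w11.png

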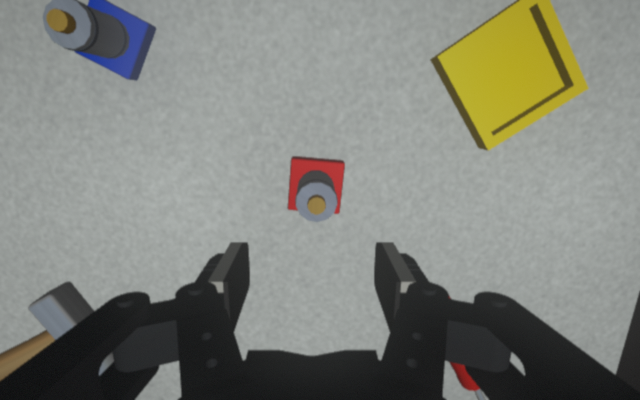

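The blue round die is in its cradle at (311,190). The red square die is at (315,185), about (0.5115, -0.3747). Descending.

```bash
python3 -m crank '[[-0.3,0.4,0.1,2.5,0,0,0],[-0.3,0,0,3,0,0,0],[-0.3,0,0,3,0,0,0],[-0.3,0,0,2,0,0,0],[-0.3,0,0,0.5,0,0,0]]' 30; python3 -m crank '[[-0.3,0,0,0,0,0,0],[-0.3,0,0,0,0,0,0]]'
python3 - <<'E'
from h import *
c=look("red");cv2.imwrite("pics/w12.png",c["color"][:,:,::-1])
E
```

```text
time: 17.9
eef_pos: [0.5096, -0.3744, 0.0364]
tcp_rot: [0.707, 0.708, 0.0, -0.003]
contact_force: [-0.6, -0.3, -0.3]
opening: 0.652
time: 18.1
eef_pos: [0.5119, -0.3773, 0.041]
tcp_rot: [0.707, 0.707, 0.0, 0.001]
contact_force: [-0.0, -0.4, -0.2]
opening: 0.654
TCP [ 0.512  -0.3777  0.0413] op 0.651 t 18.2 F [0.0372 0.0826 0.2568]
red 2988 [313. 237.] [ 0.5113 -0.3747]
brass 17335 [587.  80.] [ 0.5872 -0.3046]
brass 822 [315. 301.] [ 0.5118 -0.3741]
```

```bash
python3 -m crank '[[1,0.2,0,0.1,0,0,0],[1,0,0,0,0,0,0],[1,0,0,0,0,0,0],[1,0,0,0,0,0,0],[1,0,0,0,0,0,0]]' 40;  python3 -m crank '[[1,0,0,-1,0,0,0],[1,0,0,-3,0,0,0],[1,0,0,-3,0,0,0],[1,0,0,-3,0,0,0],[1,0,0,-1,0,0,0]]'
python3 - <<'E'
from h import *
c=look("red");cv2.imwrite("pics/w13.png",c["color"][:,:,::-1])
E
```

```text
time: 18.7
eef_pos: [0.5116, -0.3753, 0.0393]
tcp_rot: [0.707, 0.707, 0.0, 0.001]
contact_force: [0.5, 1.6, 5.9]
opening: 0.317
time: 19.2
eef_pos: [0.5117, -0.3761, 0.1515]
tcp_rot: [0.707, 0.707, -0.0, 0.002]
contact_force: [0.0, -0.8, -2.3]
opening: 0.313
TCP [ 0.5113 -0.3756  0.1497] op 0.315 t 19.3 F [ 0.7383  0.09   -2.414 ]
red 2186 [312. 225.] [ 0.5114 -0.4077]
red 179 [463. 349.] [ 0.6525 -0.5306]
brass 10452 [505.  74.] [ 0.6231 -0.2933]
brass 356 [57. 26.] [ 0.368  -0.2682]
brass 846 [312. 311.] [ 0.511 -0.451]
brass 480 [ 24. 349.] [ 0.3013 -0.4824]
brass 203 [ 29. 366.] [ 0.3013 -0.4971]
```

View pics/w13.png

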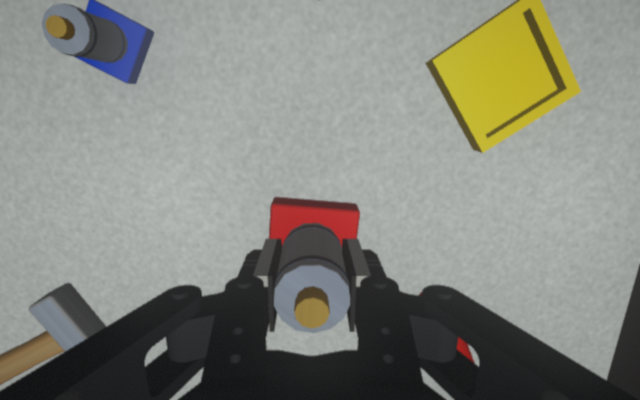

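```bash
python3 -m crank '[[1,3.5,0.9,0,0,0,0],[1,4.3,1,0,0,0,0],[1,4.3,1,0,0,0,0],[1,4.3,1,0,0,0,0],[1,4.3,1,0,0,0,0]]'
python3 -m crank '[[1,4.3,1,0,0,0,0],[1,4.3,1,0,0,0,0],[1,4.3,1,0,0,0,0],[1,4.3,1,0,0,0,0],[1,4.3,1,0,0,0,0]]'
python3 -m crank '[[1,4.2,1,0,0,0,0],[1,2.5,0.6,0,0,0,0],[1,1,0.2,0,0,0,0],[1,0,0,0,0,0,0],[1,0,0,0,0,0,0]]'
python3 - <<'E'
from h import *
c=look("red");cv2.imwrite("pics/w14.png",c["color"][:,:,::-1])
H=cv2.cvtColor(c["color"],cv2.COLOR_RGB2GRAY);hs=cv2.cvtColor(c["color"],cv2.COLOR_RGB2HSV)
m=((H<75)&(hs[...,1]<90)).astype(np.uint8); m[225:]=0
k,l,st,ce=cv2.connectedComponentsWithStats(m)
for i in range(1,k):
    if st[i][4]>1000:
        cn,_=cv2.findContours((l==i).astype(np.uint8),cv2.RETR_EXTERNAL,cv2.CHAIN_APPROX_NONE)
        q=np.array([onplane(c,p,.006) for p in max(cn,key=len).reshape(-1,2)],np.float32)
        print(ce[i],st[i],onplane(c,ce[i],.006),cv2.minAreaRect(q))
E
```

```text
time: 19.8
eef_pos: [0.5584, -0.1657, 0.1452]
tcp_rot: [0.707, 0.707, -0.001, -0.002]
contact_force: [0.3, -0.6, -1.9]
opening: 0.318
time: 20.3
eef_pos: [0.6083, 0.0488, 0.1451]
tcp_rot: [0.707, 0.707, -0.002, -0.002]
contact_force: [1.2, -0.6, -2.1]
opening: 0.318
time: 20.8
eef_pos: [0.6271, 0.123, 0.1467]
tcp_rot: [0.707, 0.707, -0.001, -0.001]
contact_force: [-0.1, 1.5, -2.8]
opening: 0.315
TCP [0.6275 0.1225 0.1476] op 0.317 t 20.9 F [ 0.1782 -0.6707 -2.0663]
red 6039 [311. 168.] [0.6255 0.1404]
brass 2527 [104.  27.] [0.5118 0.23  ]
brass 290 [636. 168.] [0.8235 0.1508]
brass 345 [ 49. 230.] [0.4565 0.1106]
brass 1037 [312. 308.] [0.6257 0.0539]
[586.8841 113.4899] [  524     0   116   225 19862] [0.8333 0.1815] ((0.8353497385978699, 0.1756608486175537), (0.07073822617530823, 0.16511905193328857), 0.1116965040564537)
[311.0417 148.0898] [ 258   96  105  102 6626] [0.6252 0.1557] ((0.6250930428504944, 0.1541309654712677), (0.06375996768474579, 0.06317752599716187), 21.2914981842041)
```

View pics/w14.png

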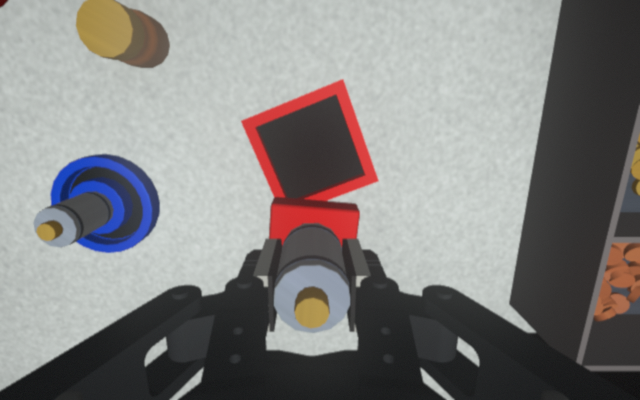

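The red square cradle is at (311,148), (0.625, 0.1545), turned about 21°; I'll align the die's yaw with it.

```bash
python3 -m crank '[[1,1.6,-0.1,0,0,0,0],[1,1.6,-0.1,0,0,0,0],[1,0,0,0,0,0,-8],[1,0,0,0,0,0,-8],[1,0,0,0,0,0,-8]]';  python3 -m crank '[[1,0,0,1.5,0,0,0],[1,0,0,3,0,0,0],[1,0,0,2.5,0,0,0],[1,0,0,1.3,0,0,0],[1,0,0,0.3,0,0,0]]'
python3 -m crank '[[1,0,0,0,0,0,0]]'
python3 - <<'E'
from h import *
c=look("red");cv2.imwrite("pics/w15.png",c["color"][:,:,::-1])
E
```

```text
time: 21.4
eef_pos: [0.6258, 0.1573, 0.1485]
tcp_rot: [0.542, 0.84, 0.0, -0.0]
contact_force: [0.3, -0.7, -2.8]
opening: 0.318
time: 21.9
eef_pos: [0.624, 0.1562, 0.0592]
tcp_rot: [0.545, 0.838, -0.002, -0.002]
contact_force: [0.3, -0.2, -2.6]
opening: 0.319
time: 22.0
eef_pos: [0.626, 0.1563, 0.062]
tcp_rot: [0.545, 0.838, -0.0, -0.0]
contact_force: [0.4, 1.2, -2.8]
opening: 0.316
TCP [0.6272 0.1563 0.0639] op 0.316 t 22.1 F [-0.0334  0.5013 -1.6778]
red 4938 [309. 213.] [0.6208 0.1632]
red 2773 [313. 222.] [0.6246 0.1591]
brass 1031 [311. 308.] [0.6307 0.1439]
```

View pics/w15.png

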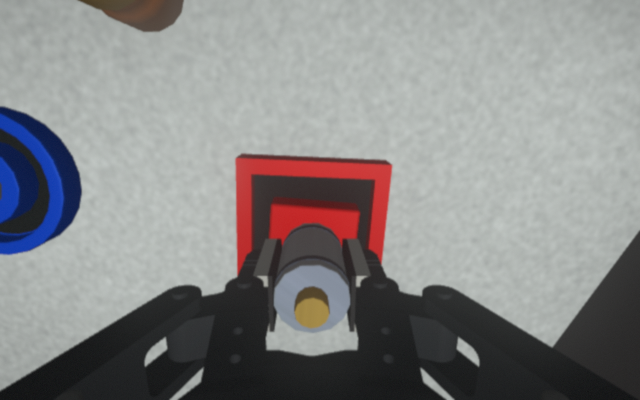

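```bash
python3 -m crank '[[1,-0.1,0,0.7,0,0,0],[1,0,0,0.5,0,0,0],[1,0,0,0.3,0,0,0],[1,0,0,0.2,0,0,0],[1,0,0,0,0,0,0]]'
```

```text
time: 22.6
eef_pos: [0.6265, 0.1551, 0.0454]
tcp_rot: [0.545, 0.839, 0.0, 0.0]
contact_force: [-0.2, 0.0, -2.8]
opening: 0.316
```

```bash
python3 -m crank '[[1,0,0,0.1,0,0,0],[1,0,0,0,0,0,0],[1,0,0,0,0,0,0]]'
```

```text
time: 22.9
eef_pos: [0.6266, 0.1552, 0.0453]
tcp_rot: [0.545, 0.839, 0.0, 0.0]
contact_force: [-2.9, -0.7, 5.2]
opening: 0.314
```

```bash
python3 -m crank '[[0.2,0,0,0,0,0,0],[0,0,0,0,0,0,0],[-0.3,0,0,0,0,0,0],[-0.3,0,0,0,0,0,0],[-0.3,0,0,0,0,0,0]]'; python3 -m crank '[[-0.3,0,0,-2,0,0,0],[-0.3,0,0,-3,0,0,0],[-0.3,0,0,-3,0,0,0],[-0.3,0,0,-2.5,0,0,0],[-0.3,0,0,0,0,0,0]]'
python3 - <<'E'
from h import *
c=look("red");cv2.imwrite("pics/w16.png",c["color"][:,:,::-1])
E
python3 -m crank '[[-0.3,0,0,0,0,0,8],[-0.3,0,0,0,0,0,8],[-0.3,0,0,0,0,0,8],[-0.3,0,0,0,0,0,0]]'
```

```text
time: 23.4
eef_pos: [0.6264, 0.1551, 0.0442]
tcp_rot: [0.545, 0.839, 0.0, 0.0]
contact_force: [0.7, 0.9, -0.5]
opening: 0.652
time: 23.9
eef_pos: [0.6293, 0.1554, 0.1546]
tcp_rot: [0.545, 0.839, 0.003, 0.004]
contact_force: [0.6, -0.3, 0.9]
opening: 0.65
TCP [0.6266 0.1551 0.1496] op 0.644 t 24.0 F [-0.6     0.3706 -0.2635]
red 3459 [309. 188.] [0.6249 0.1553]
red 1281 [309. 190.] [0.6258 0.1533]
brass 1882 [181.  16.] [0.5142 0.2294]
brass 292 [ 31. 169.] [0.456  0.1093]
brass 235 [309. 211.] [0.6254 0.1541]
brass 1919 [598. 312.] [0.8424 0.1685]
brass 131 [635. 324.] [0.8729 0.1713]
brass 867 [603. 343.] [0.8619 0.1487]
time: 24.4
eef_pos: [0.6251, 0.155, 0.1467]
tcp_rot: [0.707, 0.707, -0.002, -0.001]
contact_force: [0.2, -0.3, -0.6]
opening: 0.65
```

View pics/w16.png

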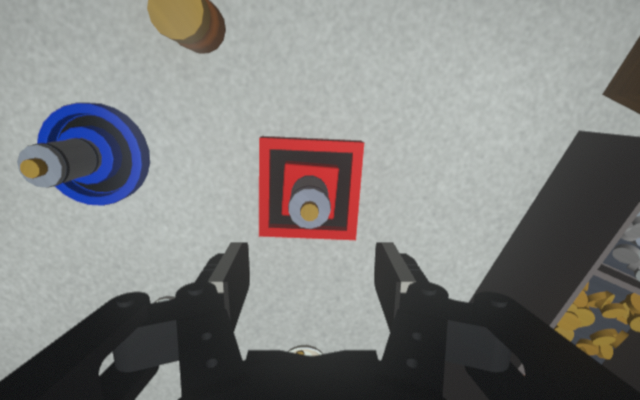

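The red square die is centred in its cradle at (309,188). Now to the blue square die.

```bash
python3 -m crank '[[-0.3,-4,-2.4,0,0,0,0],[-0.3,-4,-2.4,0,0,0,0],[-0.3,-4,-2.4,0,0,0,0],[-0.3,-4,-2.4,0,0,0,0],[-0.3,-4,-2.4,0,0,0,0]]'
python3 -m crank '[[-0.3,-4,-2.4,0,0,0,0],[-0.3,-4,-2.4,0,0,0,0],[-0.3,-4,-2.4,0,0,0,0],[-0.3,-4,-2.4,0,0,0,0],[-0.3,-4,-2.4,0,0,0,0]]'
python3 -m crank '[[-0.3,-2,-1.3,0,0,0,0],[-0.3,-0.5,-0.5,0,0,0,0],[-0.3,0,0,0,0,0,0],[-0.3,0,0,0,0,0,0]]'
python3 - <<'E'
from h import *
c=look("blue");cv2.imwrite("pics/w17.png",c["color"][:,:,::-1])
E
```

```text
time: 24.9
eef_pos: [0.5045, -0.0459, 0.148]
tcp_rot: [0.706, 0.709, -0.001, -0.001]
contact_force: [1.6, -0.7, -0.1]
opening: 0.648
time: 25.4
eef_pos: [0.3847, -0.2457, 0.1483]
tcp_rot: [0.706, 0.708, 0.0, -0.001]
contact_force: [0.8, 0.3, 0.2]
opening: 0.65
time: 25.8
eef_pos: [0.3685, -0.2688, 0.1487]
tcp_rot: [0.707, 0.708, 0.0, -0.001]
contact_force: [-0.2, 0.2, -0.4]
opening: 0.648
TCP [ 0.3689 -0.2687  0.149 ] op 0.651 t 25.9 F [-0.5287 -0.2999 -0.0085]
blue 1120 [311. 185.] [ 0.3666 -0.2645]
brass 338 [268.  48.] [ 0.3427 -0.1722]
brass 2738 [523. 132.] [ 0.494  -0.2181]
brass 2590 [622. 220.] [ 0.5665 -0.2738]
brass 212 [311. 209.] [ 0.3671 -0.2671]
```

View pics/w17.png

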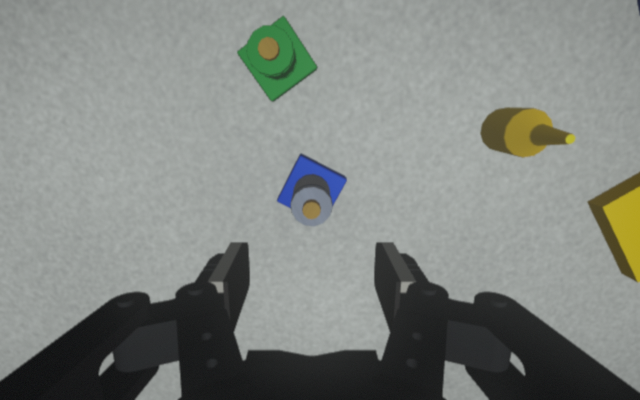

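The blue-footed steel die is at (311,190); the green look-alike at (275,55) is left alone. Descending on the blue one.

```bash
python3 -m crank '[[-0.3,0.2,-0.2,2.5,0,0,0],[-0.3,0,0,3,0,0,0],[-0.3,0,0,3,0,0,0],[-0.3,0,0,2,0,0,0],[-0.3,0,0,0.4,0,0,0]]' 30; python3 -m crank '[[-0.3,0,0,0,0,0,0],[-0.3,0,0,0,0,0,0]]'
python3 - <<'E'
from h import *
c=look("blue");cv2.imwrite("pics/w18.png",c["color"][:,:,::-1])
E
```

```text
time: 26.4
eef_pos: [0.3655, -0.2653, 0.0377]
tcp_rot: [0.706, 0.708, 0.0, -0.003]
contact_force: [-0.7, 0.8, -0.0]
opening: 0.651
time: 26.6
eef_pos: [0.3674, -0.2683, 0.0415]
tcp_rot: [0.707, 0.707, -0.0, 0.001]
contact_force: [-0.3, 0.9, 0.6]
opening: 0.649
TCP [ 0.3674 -0.2686  0.0418] op 0.646 t 26.7 F [-0.7096 -0.489  -0.6485]
blue 3080 [312. 235.] [ 0.3666 -0.2652]
brass 259 [224.   4.] [ 0.3429 -0.1765]
brass 2191 [616. 146.] [ 0.4554 -0.2137]
brass 777 [315. 305.] [ 0.3672 -0.2669]
```

```bash
python3 -m crank '[[1,0.1,0,0.2,0,0,0],[1,0,0,0,0,0,0],[1,0,0,0,0,0,0],[1,0,0,0,0,0,0],[1,0,0,0,0,0,0]]' 40;  python3 -m crank '[[1,0,0,-1,0,0,0],[1,0,0,-3,0,0,0],[1,0,0,-3,0,0,0],[1,0,0,-3,0,0,0],[1,0,0,-1,0,0,0]]'
python3 -m crank '[[1,0,0,-1,0,0,0]]'
python3 - <<'E'
from h import *
c=look("blue");cv2.imwrite("pics/w19.png",c["color"][:,:,::-1])
E
```

```text
time: 27.2
eef_pos: [0.367, -0.2673, 0.0391]
tcp_rot: [0.707, 0.707, 0.0, 0.001]
contact_force: [1.7, 1.9, 5.5]
opening: 0.315
time: 27.7
eef_pos: [0.3669, -0.2677, 0.1508]
tcp_rot: [0.707, 0.707, -0.0, 0.002]
contact_force: [0.2, 0.5, -2.6]
opening: 0.316
time: 27.8
eef_pos: [0.3657, -0.2664, 0.1581]
tcp_rot: [0.707, 0.707, -0.0, -0.001]
contact_force: [-0.4, 0.2, -3.8]
opening: 0.316
TCP [ 0.3662 -0.2668  0.1583] op 0.316 t 27.9 F [ 0.1124 -0.2054 -2.7155]
blue 2113 [315. 226.] [ 0.3675 -0.3019]
brass 298 [274.  54.] [ 0.3426 -0.1721]
brass 2399 [518. 132.] [ 0.4947 -0.2177]
brass 3924 [618. 220.] [ 0.5717 -0.2763]
brass 846 [312. 313.] [ 0.365  -0.3478]
```

View pics/w19.png

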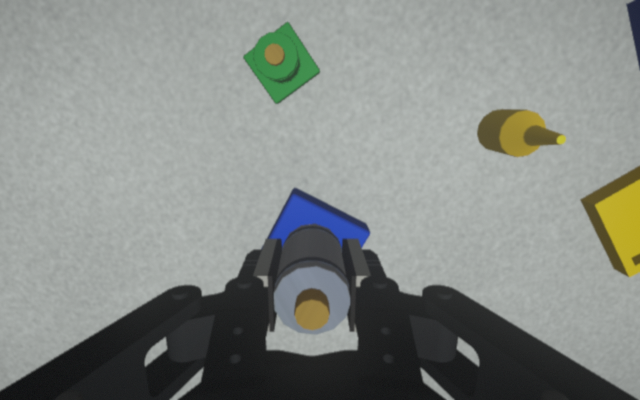

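```bash
python3 -m crank '[[1,2.5,2.5,0,0,0,0],[1,2.5,2.5,0,0,0,0],[1,2.5,2.5,0,0,0,0],[1,2.5,2.5,0,0,0,0],[1,-0.3,3.7,0,0,0,0]]'
python3 -m crank '[[1,-0.3,4,0,0,0,0],[1,-0.3,4,0,0,0,0],[1,-0.3,4,0,0,0,0],[1,-0.2,2.5,0,0,0,0],[1,0,0.5,0,0,0,0]]'
python3 -m crank '[[1,0,0,0,0,0,0],[1,0,0,0,0,0,0],[1,0,0,0,0,0,0]]'
python3 - <<'E'
from h import *
c=look("blue");cv2.imwrite("pics/w20.png",c["color"][:,:,::-1])
H=cv2.cvtColor(c["color"],cv2.COLOR_RGB2GRAY);hs=cv2.cvtColor(c["color"],cv2.COLOR_RGB2HSV)
m=((H<75)&(hs[...,1]<90)).astype(np.uint8); m[225:]=0
k,l,st,ce=cv2.connectedComponentsWithStats(m)
for i in range(1,k):
    if st[i][4]>1000:
        cn,_=cv2.findContours((l==i).astype(np.uint8),cv2.RETR_EXTERNAL,cv2.CHAIN_APPROX_NONE)
        q=np.array([onplane(c,p,.006) for p in max(cn,key=len).reshape(-1,2)],np.float32)
        print(ce[i],st[i],onplane(c,ce[i],.006),cv2.minAreaRect(q))
E
```

```text
time: 28.4
eef_pos: [0.5017, -0.1658, 0.1549]
tcp_rot: [0.706, 0.708, -0.001, -0.004]
contact_force: [0.2, -2.3, -3.1]
opening: 0.318
time: 28.9
eef_pos: [0.6546, -0.1806, 0.155]
tcp_rot: [0.707, 0.707, -0.001, -0.001]
contact_force: [-0.6, -0.2, -3.8]
opening: 0.316
time: 29.2
eef_pos: [0.652, -0.1807, 0.1574]
tcp_rot: [0.707, 0.707, -0.0, -0.001]
contact_force: [0.6, -0.1, -3.8]
opening: 0.316
TCP [ 0.6525 -0.1809  0.1583] op 0.317 t 29.3 F [ 0.1979 -0.6237 -3.357 ]
blue 5630 [315. 170.] [ 0.6536 -0.1665]
brass 2723 [619.  42.] [ 0.8302 -0.0797]
brass 2220 [145. 242.] [ 0.5369 -0.2051]
brass 1054 [312. 309.] [ 0.6507 -0.2579]
brass 571 [312. 329.] [ 0.6514 -0.2746]
[550.1954 116.687 ] [  487     0   153   225 20285] [ 0.8385 -0.1244] ((0.8658061027526855, -0.12800803780555725), (0.13021817803382874, 0.17191840708255768), 0.06421224772930145)
[314.4038 144.3684] [ 262   93  104   99 6080] [ 0.6529 -0.146 ] ((0.6527449488639832, -0.1477275788784027), (0.06351681798696518, 0.06298712641000748), 25.066356658935547)
```

View pics/w20.png

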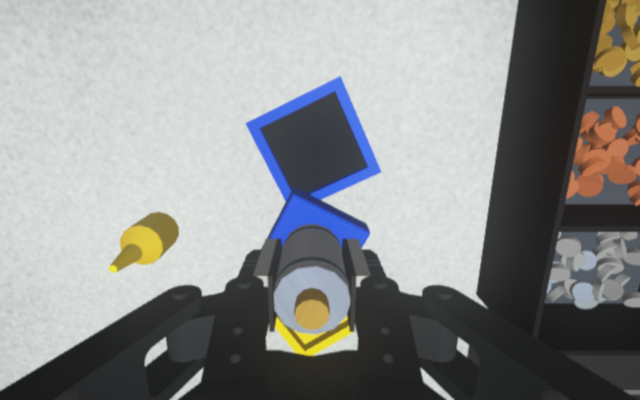

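The blue square cradle (blue rim, black recess) is at (314,144), (0.6528, -0.148), yaw about 25°. The die's yaw is about -29°, so I'll turn it 34° clockwise, then lower.

```bash
python3 -m crank '[[1,1.7,0,0,0,0,0],[1,1.6,0,0,0,0,8.5],[1,0,0,0,0,0,8.5],[1,0,0,0,0,0,8.5],[1,0,0,0,0,0,8.5]]';  python3 -m crank '[[1,0,0,2,0,0,0],[1,0,0,3,0,0,0],[1,0,0,3,0,0,0],[1,0,0,1.2,0,0,0],[1,0,0,0.3,0,0,0]]'
python3 -m crank '[[1,0,0,0,0,0,0],[1,0,0,0,0,0,0]]'
python3 - <<'E'
from h import *
c=look("blue");cv2.imwrite("pics/w21.png",c["color"][:,:,::-1])
E
```

```text
time: 29.8
eef_pos: [0.6531, -0.1466, 0.1587]
tcp_rot: [0.884, 0.467, 0.0, -0.0]
contact_force: [-0.5, -0.1, -3.5]
opening: 0.317
time: 30.3
eef_pos: [0.6519, -0.1467, 0.0613]
tcp_rot: [0.883, 0.47, -0.001, -0.002]
contact_force: [-0.1, 0.7, -2.6]
opening: 0.313
time: 30.5
eef_pos: [0.6548, -0.1482, 0.0656]
tcp_rot: [0.883, 0.47, 0.001, 0.001]
contact_force: [0.1, 0.7, -2.2]
opening: 0.312
TCP [ 0.6547 -0.1483  0.0656] op 0.315 t 30.6 F [-0.6223 -0.3994 -2.5571]
blue 7896 [307. 210.] [ 0.6572 -0.1397]
brass 1039 [312. 310.] [ 0.645  -0.1618]
brass 265 [468. 352.] [ 0.6894 -0.2174]
brass 345 [434. 385.] [ 0.6688 -0.2243]
```

View pics/w21.png

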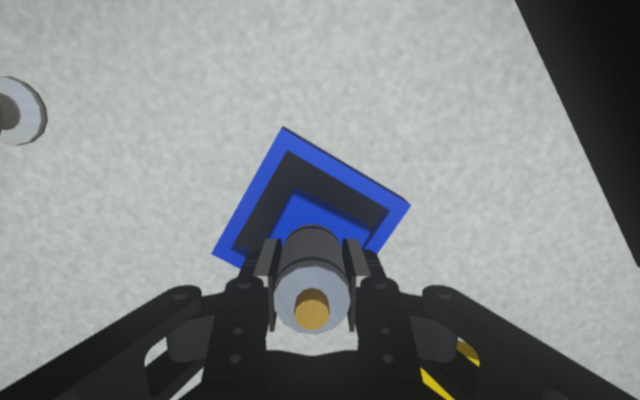

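```bash
python3 -m crank '[[1,0,-0.1,0.8,0,0,0],[1,0,0,0.5,0,0,0],[1,0,0,0.3,0,0,0],[1,0,0,0.2,0,0,0],[1,0,0,0,0,0,0]]';python3 -m crank '[[1,0,0,0,0,0,0],[1,0,0,0,0,0,0]]'
```

```text
time: 31.1
eef_pos: [0.6527, -0.1474, 0.0453]
tcp_rot: [0.883, 0.469, 0.0, 0.0]
contact_force: [-0.1, 0.2, -3.1]
opening: 0.318
time: 31.3
eef_pos: [0.6526, -0.1474, 0.0452]
tcp_rot: [0.883, 0.469, 0.0, 0.0]
contact_force: [-0.1, 0.4, -2.8]
opening: 0.314
```

```bash
python3 -m crank '[[1,0,0,0.1,0,0,0],[1,0,0,0,0,0,0],[1,0,0,0,0,0,0]]'
```

```text
time: 31.6
eef_pos: [0.6527, -0.1474, 0.0451]
tcp_rot: [0.883, 0.47, -0.0, 0.0]
contact_force: [-3.4, 1.7, 3.0]
opening: 0.315
```

Touchdown: vertical force went from -2.8 N to +3.0 N. Releasing and retreating.

```bash
python3 -m crank '[[0.2,0,0,0,0,0,0],[0,0,0,0,0,0,0],[-0.3,0,0,0,0,0,0],[-0.3,0,0,0,0,0,0],[-0.3,0,0,0,0,0,0]]'; python3 -m crank '[[-0.3,0,0,-2,0,0,0],[-0.3,0,0,-3,0,0,0],[-0.3,0,0,-3,0,0,0],[-0.3,0,0,-3,0,0,0],[-0.3,0,0,-3,0,0,0]]';python3 -m crank '[[-0.3,0,0,-2,0,0,0],[-0.3,0,0,-1,0,0,0],[-0.3,0,0,0,0,0,0],[-0.3,0,0,0,0,0,0],[-0.3,0,0,0,0,0,0]]'
python3 - <<'E'
from h import *
c=look("blue");cv2.imwrite("pics/w22.png",c["color"][:,:,::-1])
c=read_camera("side");cv2.imwrite("pics/s22.png",cv2.resize(c["color"][100:350,220:450,::-1],None,fx=2.4,fy=2.4,interpolation=cv2.INTER_CUBIC))
for t in names:
  for n in ["side","scene"]:
    cc=read_camera(n)
    r=place_of(t,n)
    if r: print(t,n,round(r[0]["p"],2),np.round(r[0]["location"]),onplane(cc,r[0]["location"],.006 if "die" in t else 0))
E
```

```text
time: 32.1
eef_pos: [0.6527, -0.1474, 0.0443]
tcp_rot: [0.883, 0.469, 0.0, 0.0]
contact_force: [-0.4, -0.6, 0.0]
opening: 0.651
time: 32.6
eef_pos: [0.6525, -0.1473, 0.1855]
tcp_rot: [0.883, 0.469, 0.0, 0.0]
contact_force: [0.2, -0.4, 1.3]
opening: 0.649
time: 33.1
eef_pos: [0.6516, -0.147, 0.212]
tcp_rot: [0.883, 0.469, -0.001, -0.001]
contact_force: [-0.0, 0.4, -0.5]
opening: 0.653
TCP [ 0.6519 -0.1471  0.2123] op 0.652 t 33.2 F [ 0.4356 -0.1529 -0.2539]
blue 1376 [11. 63.] [0.4813 0.0895]
blue 2308 [314. 172.] [ 0.6531 -0.1472]
blue 859 [313. 172.] [ 0.652  -0.1461]
brass 98 [258.  17.] [ 0.6889 -0.0204]
brass 128 [314. 189.] [ 0.6509 -0.1486]
brass 1894 [367. 282.] [ 0.6433 -0.2454]
brass 532 [422. 264.] [ 0.6914 -0.2568]
brass 812 [250. 308.] [ 0.541  -0.2084]
die_red_round side 0.56 [251. 156.] [0.3816 0.2904]
die_red_round scene 0.69 [395. 160.] [0.3749 0.3004]
die_red_square side 0.58 [340. 172.] [0.6188 0.1545]
die_red_square scene 0.65 [406. 225.] [0.6271 0.1524]
die_blue_round side 0.54 [287. 186.] [0.4616 0.1185]
die_blue_round scene 0.66 [351. 194.] [0.4604 0.0985]
die_blue_square side 0.88 [393. 246.] [ 0.6609 -0.1621]
die_blue_square scene 0.9 [238. 198.] [ 0.3473 -0.1752]
cradle_red_round side 0.5 [252. 155.] [0.3858 0.3051]
cradle_red_round scene 0.79 [390. 163.] [0.3749 0.2839]
cradle_red_square side 0.76 [344. 176.] [0.6284 0.14  ]
cradle_red_square scene 0.97 [407. 229.] [0.6352 0.1507]
cradle_blue_round side 0.79 [290. 189.] [0.4673 0.1111]
cradle_blue_round scene 0.62 [352. 192.] [0.4504 0.1082]
cradle_blue_square side 0.64 [413. 291.] [ 0.6543 -0.2947]
cradle_blue_square scene 0.89 [296. 277.] [ 0.652  -0.1491]
jar side 0.57 [295. 165.] [0.5014 0.223 ]
jar scene 0.6 [400. 195.] [0.515  0.2176]
oiler side 0.69 [342. 275.] [ 0.5215 -0.2217]
oiler scene 0.74 [240. 246.] [ 0.513  -0.2247]
```

View pics/w22.png

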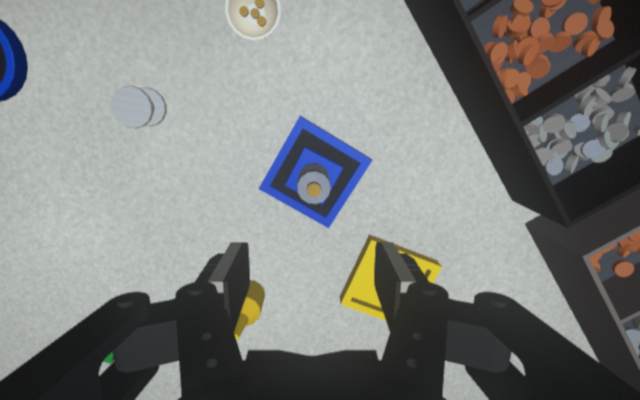

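View pics/s22.png

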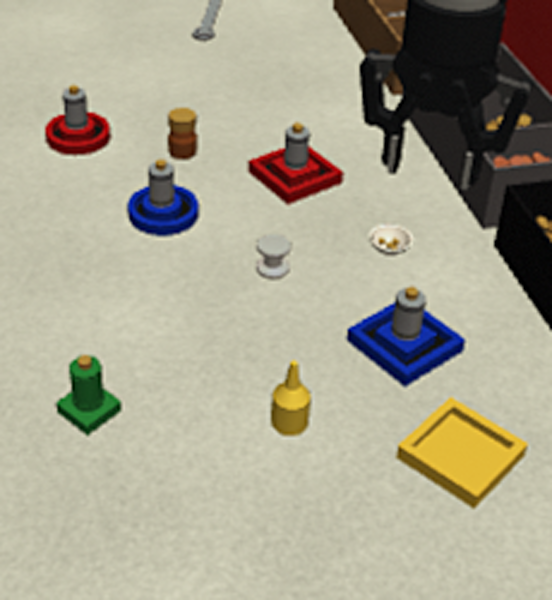

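All four dies stand centred in their matching cradles in the enlarged side picture: red round (76,120), blue round (163,200), red square (296,165), blue square (406,330). The jar and oiler stand where they were and the robot touches nothing, so I'm handing in.

```bash
python3 -c "
from plant import *
print(sign_off(), get_state()['time'])"
```

```text
the job is handed in; nothing more can be done
the job is handed in; nothing more can be done
```

All four dies are back in their own cradles, and I handed the job in at about 34 s of the 115 s. Each was picked by its stem, lowered until the wrist force showed contact with the floor, and then released.

**Last checks:**
- **Placement:** Close wrist views right after each release put the dies about 1–2 mm from their cradle centres. The final side picture shows all four upright inside their rims.
- **Bystanders:** The jar and oiler read within about 1 cm of their starting positions, which is the networks' own scatter, and both still stand.
- **Left alone:** I did not touch the green die or the yellow cradle.
- **Robot:** The gripper was about 0.21 m up and clear of everything.

**Disagreements:** The networks' last whole-thing positions scattered by 1–2 cm on the occupied cradles. In two views they also picked a look-alike: the green die in scene, and the yellow cradle in side. I relied on the colour-based wrist measurements and the pictures instead. The hand-in reports no verdict, so the result itself is not confirmed.

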